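Line up the banding wheel

ROBOT

A 6-joint arm with a two-finger parallel gripper is mounted at the origin on the work surface. World frame = base frame: x ahead of the robot, y to its left, z up, the work surface at z = 0. Lengths are in m, angles in degrees, forces in N, time in s.
With the tool pointing down it reaches from about 0.375 to 0.9 m from the base axis. Payload 3.1 kg.
Tool frame: the origin (TCP) lies at the very end of the fingers, on their centre line; the grasp point (between the pads) lies 19 mm behind it (grasp_offset is the distance from the TCP to the grasp point, in m); z points along the fingers, y is the direction in which the jaws open and shut (so a half turn about z gives the same grasp; the last joint's range is limited). The gripper opens to 87 mm and grips with 3 to 60 N. Pads are 19 mm wide; open, the fingers measure 117 mm over their backs; the gripper's body (75 mm by 190 mm) begins 51 mm behind the grasp point.
Start: joints at [-80.816, 30.224, 82.088, -0, 67.689, -10.227], TCP at [0.208, -0.589, 0.223] pointing down, gripper open.
Joint ranges: [-176.69, 176.69], [-43.24, 126.21], [12.49, 139.97], [-82, 262], [0, 151.66], [-163.58, 163.58]. Speed limits (degrees/s): [159.86, 159.86, 180, 180, 180, 180].

INTERFACE

Orientations are given as a 3x3 rotation matrix whose columns are the frame's x, y, z axes.
In Python, from rig import * gives the robot as it stands. The module is installed in compiled form; this text tells all that it offers.
- The arm moves only by the tool play_rows, never from a script. Its argument "plan" is a list that holds one entry, the list of rows, each a list of 7 numbers: the shift along the world's x, y, z each as a share of 5 cm, from -1 to 1, then the turn, a rotation vector about the world's x, y, z each as a share of pi rad, from -1 to 1, then the gripper's target within -1 to 1 (fully open at 1, half-way at 0, shut at -1). A call has 1 to 12 rows; each row shifts and turns the commanded pose from where the row before left it; what a row does not reach is not made up. A row lasts 1/10 s, in which the tool goes at most 50 mm and 8.59 degrees, less where a joint would pass 70% of its speed; a pose out of reach is approached as far as the arm can. A call with a number of a shift or a turn outside -1 to 1 is refused whole. A call with a gripper value outside its range is refused whole. The fingers move at their own pace and stop on an object; the grip force is fixed at half the most. Time passes only in rows, so rows that do not move let the fingers close. It gives the time, the measured TCP pose, the force and the opening at its end, in the units of the state.
- read_state(): the state, without advancing time (a new reading comes with each control period).
- capture(name): name is "scene" or "top" or "wrist"; returns the picture (400x640x3 uint8, red, green, blue); there is no depth.
- camera_params(name): a dict with "intrinsics" (3x3 intrinsics, pixels), "R" (3x3) and "t" (3): a world point X has camera coordinates R X + t; the wrist camera has in their place "mount" (4x4, takes a point from camera to tool coordinates, whose origin is the TCP and whose axes are the flange's). Camera axes: x right, y down, z forward; pixel columns grow to the right and rows downward; lengths in m; the calibration is good to about 2 mm. A picture is of the moment at which its call begins: read the wrist's pose just before it. camera_params takes no time and is no camera call.
- hand_in(): hands the job in, once; it reports no verdict.
The state is a dict: "time_s": time; "joint_positions": joint angles; "qvel": joint speeds; "tau": joint torques, N m; "position": TCP position; "tcp_rot": TCP orientation; "force": force on the tool from outside, world axes, zero at the start; "moment": the same for the moment, N m; "opening": opening from 0.0 (shut) to 1.0 (fully open).
Only numpy, scipy, OpenCV 4.12 (cv2) and the standard library are available. Lean on these libraries where they do the work, as an engineer would, in place of code of your own. Each camera call takes 0.05 s, during which the arm holds its last target. There are 200 camera calls.

TASK

Turn the potter's banding wheel by gently pushing one or more of its upright yellow posts round with a fingertip, either way, until the white index line on the wheel lines up with the red line on the fixed white scale around it, and leave it there at rest. The little terracotta bowl standing on the wheel just rides round: do not touch it, and leave the spray bottle, the mug and the wooden modelling stick where they are.

Things in the scene. Friction and masses are not known exactly. Their poses are not given: they have to be found in the camera images.
- drum: Fixed round stand of the banding wheel, 244 mm across, bolted to the table. Its white flat rim, 58 mm above the table, is a scale ring 90 to 122 mm from the axis with thin black lines every 10 degrees and one red line, 5 mm wide. Origin on the vertical turning axis at table level; +z up; +x points from the axis to the red line.
- wheel: Turning wheel head: dark disc 180 mm across, flat top 62 mm above the table. Turns without end both ways about the vertical axis, stays where left; needs 0.15 N m plus 0.08 per rad/s (about 2 to 4 N sideways on a post); keep below 40 N. Origin on the axis, 50 mm above the table; +z up; +x points from the axis to the white index line (5 mm wide, 44 to 89 mm from the axis).
- index (a point): Outer end of the white index line on the top of the wheel, 90 mm from the axis, 62 mm above the table.
- target (a point): Inner end of the red line on the fixed scale, 90 mm from the axis, 58 mm above the table. Lines are aligned when index lies right above this point.
- post1 (a point): Centre of the top of the yellow post 90 degrees counter-clockwise from the index line (seen from above), 72 mm from the axis. The post is 14 mm in diameter and stands 24 mm tall on the wheel, so its top is 86 mm above the table.
- post2 (a point): Centre of the top of the yellow post opposite the index line, alike, 72 mm from the axis, 86 mm above the table.
- post3 (a point): Centre of the top of the yellow post 270 degrees counter-clockwise from the index line, alike, 72 mm from the axis, 86 mm above the table.
- bowl_mid (a point): Centre, half-way up, of the loose terracotta bowl that stands about the middle of the wheel: 66 mm across the rim, 38 mm tall, its rim 100 mm above the table. Not to be touched.
- bottle_mid (a point): Centre, half-way up, of the loose clear spray bottle with white pump: 42 mm across, 152 mm tall, standing on the table. Leave alone.
- mug_mid (a point): Centre, half-way up, of the loose blue mug: 76 mm across without its handle, 85 mm tall, standing on the table. Leave alone.
- stick_mid (a point): Centre of the loose wooden modelling stick, 175 mm long, 15 mm wide and 11 mm thick, lying on the table to one side of the wheel. Leave alone.
- bowl: The same bowl; origin at the centre of its underside, +z up.
Not all that is in view belongs to the job. Of the things that look like the bowl, the middle-sized one is meant.

How it is judged:
By the outcome, as a careful person would: the job done as asked, in the order asked, and still so for the second after the job is handed in, with the robot touching nothing.
It also fails if it takes over 64 s, if anything falls off the work surface, if the arm or the gripper's body presses on something with over 40 N, if the wrist force passes 120 N, or if a joint passes its speed limit or range.

## Working session

There is one attempt and no reset: what is moved stays moved. The work goes in short steps, Python scripts to look and compute and a tool call to move; the robot and the scene stay as the last step left them, time stands still between calls to the robot, and variables do not carry over. Pictures are saved under pics/ and viewed, about 8 in all and at most 12, crops included, and the job is handed in when it is done.

Besides the shell and the picture viewer there is one more tool, called after "Emit:" as a command line: name --argument value ..., lists and objects as JSON in quotes. play_rows: Moves the arm, as the interface text tells. Its arguments: {"type":"object","properties":{"plan":{"type":"array"}},"required":["plan"]}

```bash
mkdir -p pics; python3 - <<'E'
from rig import *
import cv2
for n in("top","scene"):
    cv2.imwrite(f"pics/{n}0.png",capture(n)[...,::-1]); p=camera_params(n); print(n,p)
print(read_state())
E
```

```text
top {'intrinsics': array([[494.41096217,   0.        , 320.91495698],
       [  0.        , 494.41096217, 205.66934185],
       [  0.        ,   0.        ,   1.        ]]), 'R': array([[-0.01483017, -0.99988673,  0.00256642],
       [-0.9882867 ,  0.01426813, -0.15194021],
       [ 0.15188639, -0.00478966, -0.98838635]]), 't': array([0.0095609 , 0.58859056, 1.47727137])}
scene {'intrinsics': array([[493.36508908,   0.        , 324.44562461],
       [  0.        , 493.36508908, 197.6071866 ],
       [  0.        ,   0.        ,   1.        ]]), 'R': array([[-0.23467981,  0.97206955, -0.00248483],
       [ 0.73109972,  0.17481837, -0.65949355],
       [-0.6406392 , -0.15658648, -0.75170612]]), 't': array([ 0.13060005, -0.33208252,  1.63182509])}
{'time_s': 0.1, 'joint_positions': array([-8.08157275e+01,  3.02730844e+01,  8.21502889e+01, -1.29904349e-03,
        6.76874248e+01, -1.02279996e+01]), 'qvel': array([ 0.04717002, -0.11257045, -0.13722556,  0.06000078,  0.00805853,
       -0.01354959]), 'tau': array([-1.68366814e-04, -4.40983808e+01, -1.77151680e+01,  6.35681860e-02,
        5.33579488e-02, -3.73663852e-05]), 'position': array([ 0.20763417, -0.58880145,  0.22166852]), 'tcp_rot': array([[ 9.43148677e-01,  3.32370976e-01, -3.29358796e-04],
       [ 3.32370982e-01, -9.43146807e-01,  1.90565148e-03],
       [ 3.22749545e-04, -1.90678198e-03, -9.99998130e-01]]), 'force': array([-0.60367784,  0.11886225,  0.45397108]), 'moment': array([-0.04535245, -0.03361136,  0.00144538]), 'opening': 0.9951669187843435}
```

View pics/top0.png

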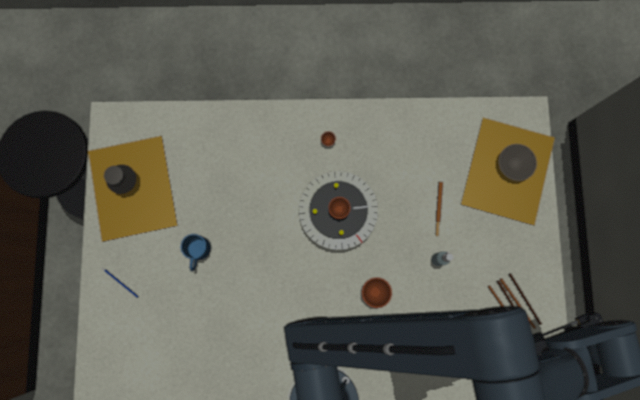

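View pics/scene0.png

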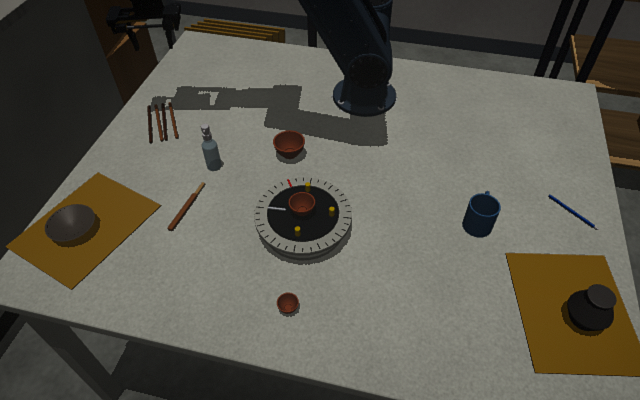

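Top view: the wheel is centred near (340,210). The index line points right to (362,207), and the red line is at lower right (360,239). Posts are at (336,185), (315,211) and (341,232), so the wheel needs about 55° clockwise. Next I'll measure it accurately.

```bash
cat > h.py <<'E'
from rig import *
import cv2, numpy as np
def ray(n,uv,z,P=None):
    p=P or camera_params(n); d=np.linalg.inv(p["intrinsics"])@np.array([uv[0],uv[1],1.]); R=p["R"];C=-R.T@p["t"]; d=R.T@d
    return (C+d*(z-C[2])/d[2])
def proj(p,X):
    x=p["intrinsics"]@(p["R"]@np.array(X)+p["t"]); return x[:2]/x[2]
def wristP():
    s=read_state(); m=camera_params("wrist")["mount"]; R=s["tcp_rot"]@m[:3,:3]; C=s["position"]+s["tcp_rot"]@m[:3,3]
    return {"intrinsics":camera_params("wrist")["intrinsics"],"R":R.T,"t":-R.T@C}
def blobs(mask,amin=4):
    n,l,st,c=cv2.connectedComponentsWithStats(mask.astype(np.uint8)); return [(c[i],st[i,4]) for i in range(1,n) if st[i,4]>=amin]
def rectify(im,p,c,z,half=0.14,px=560):
    # metric top-down map of plane z around c: col = -y, row = -x
    q=[(-1,-1),(1,-1),(1,1),(-1,1)]
    src=np.float32([proj(p,[c[0]-b*half,c[1]-a*half,z]) for a,b in q]); dst=np.float32([((a+1)*px/2,(b+1)*px/2) for a,b in q])
    return cv2.warpPerspective(im,cv2.getPerspectiveTransform(src,dst),(px,px),flags=cv2.INTER_CUBIC)
E
python3 - <<'E'
from h import *
for n in("top","scene"):
    im=capture(n).astype(int); r,g,b=im[...,0],im[...,1],im[...,2]; p=camera_params(n)
    c0=proj(p,[.62,-.04,.06]) if 0 else None
    yel=(r>110)&(g>100)&(b<70)&(abs(r-g)<60)
    red=(r>130)&(g<100)&(b<110)&(r-b>60)
    terr=(r-b>50)&(g<100)
    for nm,m,z in(("yel",yel,.08),("red",red,.058),("terr",terr,.09)):
        for c,a in blobs(m): 
            if a<800: print(n,nm,c.round(1),a,ray(n,c,z).round(4))
print(ray("top",(340,210),.06),ray("top",(438,210),0),ray("top",(441,259),.1),ray("top",(195,248),.05),ray("top",(377,293),.04))
E
```

```text
top yel [128.5 143. ] 4 [0.786  0.5877 0.08  ]
top yel [118.5 145. ] 4 [0.7801 0.618  0.08  ]
top yel [123.5 144. ] 4 [0.7831 0.6029 0.08  ]
top yel [113.5 146. ] 4 [0.7772 0.6331 0.08  ]
top yel [ 96.5 149.5] 10 [0.7669 0.6845 0.08  ]
top yel [125.8 154. ] 4 [0.7515 0.5945 0.08  ]
top yel [ 89.2 155.8] 5 [0.7474 0.7057 0.08  ]
top yel [547.2 162.2] 9 [ 0.7075 -0.6915  0.08  ]
top yel [119.  161.2] 5 [0.7292 0.6141 0.08  ]
top yel [ 91.  166.5] 4 [0.7139 0.6983 0.08  ]
top yel [545.8 168.5] 4 [ 0.6879 -0.6854  0.08  ]
top yel [ 93.  179.5] 4 [0.6734 0.69   0.08  ]
top yel [335.7 184.5] 14 [ 0.6475 -0.0446  0.08  ]
top yel [ 94. 186.] 5 [0.6533 0.6859 0.08  ]
top yel [ 96.  199.5] 4 [0.6118 0.6776 0.08  ]
top yel [ 97.2 206.5] 4 [0.5905 0.6727 0.08  ]
top yel [111.7 209.5] 14 [0.5807 0.6289 0.08  ]
top yel [314.5 210.7] 14 [0.5682 0.0206 0.08  ]
top yel [ 98.2 213.5] 4 [0.5692 0.6686 0.08  ]
top yel [110.3 218.3] 12 [0.554  0.6317 0.08  ]
top yel [ 99.2 219.5] 6 [0.551  0.6649 0.08  ]
top yel [109.5 224.4] 8 [0.5359 0.6333 0.08  ]
top yel [437.  224.5] 4 [ 0.5213 -0.3453  0.08  ]
top 
[... 2498 characters left out ...]
 171 [0.2259 0.7366 0.09  ]
scene terr [289.2 182.6] 20 [ 0.5079 -0.1039  0.09  ]
scene terr [184.6 207. ] 174 [ 0.6455 -0.329   0.09  ]
scene terr [307.  185.6] 5 [ 0.5075 -0.057   0.09  ]
scene terr [301.8 204.9] 144 [ 0.5723 -0.0529  0.09  ]
scene terr [301.5 192. ] 6 [ 0.5317 -0.0648  0.09  ]
scene terr [329.6 209.6] 5 [0.5712 0.0166 0.09  ]
scene terr [296.5 226.2] 4 [ 0.6391 -0.0476  0.09  ]
scene terr [295.3 296.3] 7 [8.195e-01 6.000e-04 9.000e-02]
scene terr [287.3 306.3] 98 [ 0.8461 -0.0092  0.09  ]
[ 0.57218081 -0.05687814  0.06      ] [ 0.57633984 -0.37002182  0.        ] [ 0.41762792 -0.34702638  0.1       ] [0.46378042 0.38396699 0.05      ] [ 0.32122571 -0.16383651  0.04      ]
```

Emit:
play_rows --plan '[[[0,0,0.8,0,0,0,-1],[0,0,0.6,0,0,0,-1],[0.2,0.3,0,0,0,0,-1],[0.45,0.65,0,0,0,0,-1],[0.45,0.65,0,0,0,0,-1],[0.45,0.65,0,0,0,0,-1],[0.45,0.65,0,0,0,0,-1],[0.45,0.65,0,0,0,0,-1],[0.45,0.65,0,0,0,0,-1],[0.45,0.65,0,0,0,0,-1],[0.45,0.65,0,0,0,0,-1],[0.45,0.65,0,0,0,0,-1]]]'

```text
time_s: 1.4
position: [0.4204, -0.2794, 0.2917]
tcp_rot: [[0.943, 0.332, -0.001], [0.332, -0.943, 0.001], [-0.001, -0.002, -1.0]]
force: [0.6, 0.2, 0.2]
opening: 0.029
```

Emit:
play_rows --plan '[[[0.45,0.65,0,0,0,0,-1],[0.45,0.65,0,0,0,0,-1],[0.45,0.65,0,0,0,0,-1],[0.45,0.65,0,0,0,0,-1],[0.4,0.65,0,0,0,0,-1],[0.3,0.5,0,0,0,0,-1],[0,0,0,0,0,0,-1],[0,0,0,0,0,0,-1]]]'

```text
time_s: 2.2
position: [0.5445, -0.0934, 0.2916]
tcp_rot: [[0.942, 0.334, -0.002], [0.334, -0.942, 0.0], [-0.002, -0.001, -1.0]]
force: [-0.7, 0.1, 0.0]
opening: 0.002
```

```bash
python3 - <<'E'
from h import *
s=read_state();print(s["time_s"],s["position"],s["tcp_rot"].round(3),s["joint_positions"].round(1),s["force"].round(1),s["opening"])
p=wristP();print(camera_params("wrist")["mount"].round(3), -p["R"].T@p["t"])
im=capture("wrist");np.save("w0.npy",im);cv2.imwrite("pics/w0.png",im[...,::-1])
E
```

```text
2.2 [ 0.54449839 -0.09341988  0.2916465 ] [[ 0.942  0.334 -0.002]
 [ 0.334 -0.942  0.   ]
 [-0.002 -0.001 -1.   ]] [-21.3  20.3  87.5  -0.   72.3  49.2] [-0.7  0.1  0. ] 0.0023551025161933077
[[-0.001 -0.962 -0.275  0.075]
 [ 1.    -0.001 -0.    -0.   ]
 [ 0.    -0.275  0.962 -0.162]
 [ 0.     0.     0.     1.   ]] [ 0.61515771 -0.06801665  0.45370409]
```

View pics/w0.png

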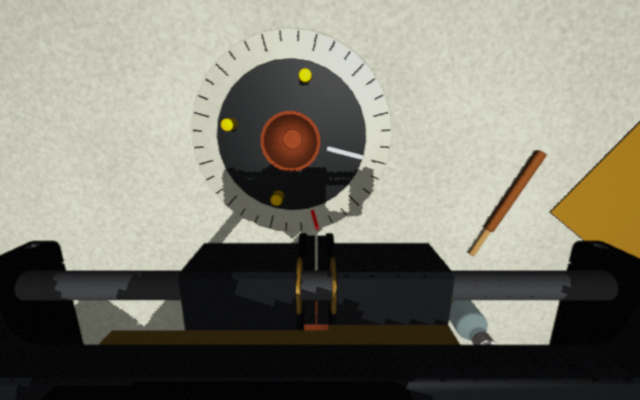

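The wrist view shows the whole wheel: posts at (305,75), (227,125) and (276,199), the index line (328,149) to (362,157), and the red line at (315,219).

```bash
cat >> h.py <<'E'
def measure(im,P,A):
    """axis, index angle, red angle from a picture; A = rough axis"""
    im=im.astype(int); r,g,b=im[...,0],im[...,1],im[...,2]
    posts=[ray(0,c,.086,P)[:2] for c,a in blobs((r-b>60)&(g-b>60),15)]
    posts=[q for q in posts if abs(np.hypot(*(q-A))-.072)<.015]
    V,U=np.mgrid[0:400,0:640]; uv=np.c_[U.ravel(),V.ravel()]
    def pts(m,z,r0,r1,A):
        X=np.array([ray(0,c,z,P)[:2] for c in np.argwhere(m)[:,::-1]]); d=np.hypot(*(X-A).T); return X[(d>r0)&(d<r1)]
    # scale ring disc edge: fit circle to posts when three are seen
    return posts,pts
def ang(v): return np.degrees(np.arctan2(v[1],v[0]))
E
python3 - <<'E'
from h import *
im=np.load("w0.npy");P=wristP();A=np.array([.574,-.052])
posts,pts=measure(im,P,A); print(np.round(posts,4))
i=im.astype(int);r,g,b=i[...,0],i[...,1],i[...,2]
d=[(np.hypot(*(a-c)),a,c) for k,a in enumerate(posts) for c in posts[k+1:]]
_,a,c=max(d,key=lambda t:t[0]); A=(a+c)/2; print("axis",A,"dist",[x[0] for x in d])
red=(r-g>50)&(r-b>50); R=pts(red,.058,.09,.123,A); 
wh=(r>120)&(abs(r-b)<40); W=pts(wh,.062,.04,.084,A)
print("red",len(R),R.mean(0),ang(R.mean(0)-A),"idx",len(W),W.mean(0),ang(W.mean(0)-A),"posts",[ang(q-A) for q in posts])
for nm,X in(("red",R),("idx",W)):
    v=np.linalg.svd(X-X.mean(0))[2][0]; v*=np.sign(v@(X.mean(0)-A)); print(nm,"line dir",ang(v))
t=(r-b>50)&(g<110)&~red|((r-b>40)&(g<100))
for cc,aa in blobs(t,200): print("bowl",cc,aa,ray(0,cc,.09,P)[:2])
E
```

```text
[[ 0.6431 -0.046 ]
 [ 0.5658  0.0189]
 [ 0.5005 -0.0586]]
axis [ 0.57182158 -0.05231807] dist [np.float64(0.10090708526748163), np.float64(0.14309615942225792), np.float64(0.1012832690595324)]
red 69 [ 0.4832443  -0.11291489] -145.62348409355425 idx 160 [ 0.57719977 -0.11638701] -85.20161887968074 posts [np.float64(5.03377077207452), np.float64(94.82056819690054), np.float64(-174.9662292279255)]
red line dir -145.65478719296203
idx line dir -84.9386355714632
bowl [289.8878569  140.64361885] 2907 [ 0.57222453 -0.05290844]
bowl [596.82786885 165.23360656] 244 [ 0.6620999  -0.39109952]
bowl [513.89735099 192.3598234 ] 906 [ 0.60243941 -0.31782311]
```

Emit:
play_rows --plan '[[[0.44,0.42,0,0,0,0.022,-1],[0.44,0.42,0,0,0,0.022,-1],[0.44,0.42,0,0,0,0.022,-1],[0.45,0.42,0,0,0,0.02,-1],[0,0,-0.6,0,0,0,-1],[0,0,-0.7,0,0,0,-1],[0,0,-0.7,0,0,0,-1],[0,0,-0.6,0,0,0,-1],[0,0,0,0,0,0,-1],[0,0,0,0,0,0,-1]]]'

```text
time_s: 3.25
position: [0.6335, -0.0116, 0.1625]
tcp_rot: [[0.821, 0.571, -0.001], [0.571, -0.821, 0.0], [-0.001, -0.001, -1.0]]
force: [0.4, -0.2, 0.6]
opening: 0.007
```

```bash
python3 - <<'E'
from h import *
s=read_state();A=np.array([.5718,-.0523]);q=s["position"][:2]-A
print(s["position"],np.hypot(*q),ang(q),"yaw y",ang(s["tcp_rot"][:2,1]),s["joint_positions"].round(1))
E
```

```text
[ 0.63345518 -0.01159858  0.16252037] 0.07387805390238812 33.43063595610554 yaw y -55.202813458936724 [-11.1  34.8  84.   -0.   61.2  44.1]
```

Emit:
play_rows --plan '[[[0.01,0.03,-0.6,0,0,0,-1],[0.01,0.02,-0.6,0,0,0,-1],[0,0,-0.4,0,0,0,-1],[0,0,-0.25,0,0,0,-1],[0,0,0,0,0,0,-1]]]'

```text
time_s: 3.75
position: [0.6348, -0.0084, 0.0701]
tcp_rot: [[0.821, 0.572, -0.0], [0.572, -0.821, 0.0], [-0.0, -0.0, -1.0]]
force: [-0.6, 0.1, 0.2]
opening: 0.006
```

```bash
python3 - <<'E'
from h import *
s=read_state();A=np.array([.5718,-.0523]);q=s["position"][:2]-A
print(s["position"],np.hypot(*q),ang(q),s["force"])
f=np.radians(np.linspace(ang(q),-32,24)); X=np.c_[np.cos(f),np.sin(f)]*.075+A; X=np.vstack([s["position"][:2],X[1:]])
print((np.diff(X,axis=0)/.05).round(3).tolist(), np.degrees(f[1]-f[0])/180)
E
```

```text
[ 0.63484966 -0.00836685  0.07010777] 0.07684647800057624 34.86887055276013 [-0.6126522   0.13859825  0.24980112]
[[0.012, -0.085], [0.039, -0.066], [0.035, -0.067], [0.032, -0.069], [0.028, -0.071], [0.025, -0.072], [0.021, -0.073], [0.017, -0.074], [0.013, -0.075], [0.01, -0.075], [0.006, -0.076], [0.002, -0.076], [-0.002, -0.076], [-0.006, -0.076], [-0.01, -0.075], [-0.013, -0.075], [-0.017, -0.074], [-0.021, -0.073], [-0.025, -0.072], [-0.028, -0.071], [-0.032, -0.069], [-0.035, -0.067], [-0.039, -0.066]] -0.016151901099700508
```

Emit:
play_rows --plan '[[[0.012,-0.085,0,0,0,-0.016,-1],[0.039,-0.066,0,0,0,-0.016,-1],[0.035,-0.067,0,0,0,-0.016,-1],[0.032,-0.069,0,0,0,-0.016,-1],[0.028,-0.071,0,0,0,-0.016,-1],[0.025,-0.072,0,0,0,-0.016,-1],[0.021,-0.073,0,0,0,-0.016,-1],[0.017,-0.074,0,0,0,-0.016,-1],[0.013,-0.075,0,0,0,-0.016,-1],[0.01,-0.075,0,0,0,-0.016,-1],[0.006,-0.076,0,0,0,-0.016,-1]]]'

```text
time_s: 4.85
position: [0.6484, -0.0477, 0.0727]
tcp_rot: [[0.999, 0.053, 0.004], [0.053, -0.999, 0.001], [0.004, -0.0, -1.0]]
force: [0.0, 2.6, 0.5]
opening: 0.004
```

```bash
python3 - <<'E'
from h import *
s=read_state();A=np.array([.5718,-.0523]);q=s["position"][:2]-A
print(s["position"],np.hypot(*q),ang(q),s["force"],ang(s["tcp_rot"][:2,1]))
im=capture("wrist");cv2.imwrite("pics/w1.png",im[...,::-1])
cv2.imwrite("pics/t1.png",capture("top")[...,::-1])
E
```

```text
[ 0.64836524 -0.04771095  0.0727115 ] 0.07670263839489667 3.430005165670786 [0.04116745 2.57511957 0.5469547 ] -86.94180270680543
```

View pics/w1.png

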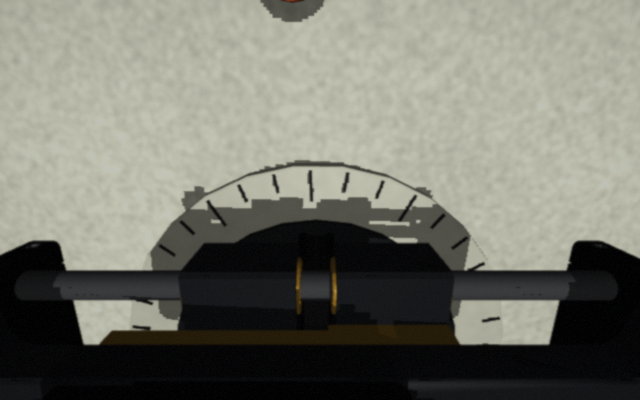

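The close wrist view shows only the rim, as the hand hides the wheel. The 2.6 N sideways force fits pushing the post, so I'll continue and stop short of the goal.

Emit:
play_rows --plan '[[[0.002,-0.076,-0.02,0,0,-0.016,-1],[-0.002,-0.076,0,0,0,-0.016,-1],[-0.006,-0.076,0,0,0,-0.016,-1],[-0.01,-0.075,0,0,0,-0.016,-1],[-0.013,-0.075,0,0,0,-0.016,-1],[-0.017,-0.074,0,0,0,-0.016,-1],[-0.021,-0.073,0,0,0,-0.016,-1],[-0.025,-0.072,0,0,0,-0.016,-1],[-0.028,-0.071,0,0,0,-0.016,-1],[-0.032,-0.069,0,0,0,-0.016,-1],[-0.035,-0.067,0,0,0,-0.016,-1]]]'

```text
time_s: 6.05
position: [0.639, -0.0881, 0.0712]
tcp_rot: [[0.879, -0.478, 0.004], [-0.478, -0.879, -0.0], [0.004, -0.002, -1.0]]
force: [1.0, 2.8, 1.5]
opening: 0.002
```

```bash
python3 - <<'E'
from h import *
s=read_state();A=np.array([.5718,-.0523]);q=s["position"][:2]-A
print(s["position"],np.hypot(*q),ang(q),s["force"],ang(s["tcp_rot"][:2,1]))
for n in("top","scene"):
    im=capture(n);p=camera_params(n);u=proj(p,[.572,-.052,.06]).astype(int)
    c=im[u[1]-60:u[1]+60,u[0]-80:u[0]+80,::-1];cv2.imwrite(f"pics/{n}2.png",cv2.resize(c,None,fx=4,fy=4,interpolation=cv2.INTER_CUBIC))
E
python3 -c "
import cv2,numpy as np
cv2.imwrite('pics/both2.png',cv2.resize(np.vstack([cv2.imread('pics/top2.png'),cv2.imread('pics/scene2.png')]),(400,600)))"
```

```text
[ 0.63899188 -0.0880727   0.0711625 ] 0.07612118880994517 -28.030664693974824 [0.97770592 2.75233871 1.49821211] -118.53209574921853
```

View pics/both2.png

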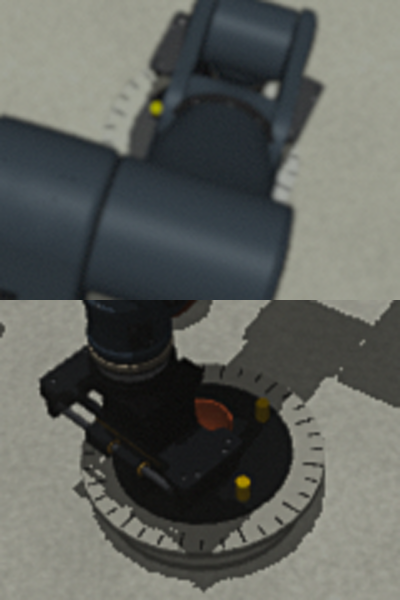

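The scene view shows post2 and post3 clear of the hand and the bowl untouched. I can track the wheel angle from those posts without retracting.

```bash
cat > tr.py <<'E'
from h import *
A=np.array([.5718,-.0523])
# scene-camera post blobs at start -> bias vs wrist values
ref=np.array([ray("scene",c,.08)[:2] for c in((331.5,208.3),(307,183.5),(297.1,228.3))]); B=(np.array([[.5658,.0189],[.5005,-.0586],[.6431,-.046]])-ref).mean(0)
s=read_state();q=s["position"][:2]-A;print("tcp",s["position"].round(4),np.hypot(*q).round(4),ang(q).round(2),s["force"].round(1),"yaw",ang(s["tcp_rot"][:2,1]).round(1),"t",s["time_s"],"bias",B)
i=capture("scene").astype(int);r,g,b=i[...,0],i[...,1],i[...,2]
for c,a in blobs((r-b>50)&(g-b>40)&(abs(r-g)<60),6):
    X=ray("scene",c,.08)[:2]+B-A
    if abs(np.hypot(*X)-.072)<.012: print("post",c.round(1),a,np.hypot(*X).round(4),ang(X).round(1),"index->",[((ang(X)+k)%360-360).round(1) for k in(-90,180,90)])
E
python3 tr.py
```

```text
tcp [ 0.6386 -0.0886  0.0709] 0.076 -28.55 [0.1 0.6 1.8] yaw -118.4 t 6.15 bias [0.00755091 0.00151053]
post [326.5 192.8] 13 0.0719 137.5 index-> [np.float64(-312.5), np.float64(-42.5), np.float64(-132.5)]
post [318.7 224.6] 27 0.0737 47.1 index-> [np.float64(-42.9), np.float64(-132.9), np.float64(-222.9)]
```

Emit:
play_rows --plan '[[[-0.032,-0.055,0,0,0,-0.013,-1],[-0.034,-0.054,0,0,0,-0.013,-1],[-0.036,-0.053,0,0,0,-0.013,-1],[-0.038,-0.051,0,0,0,-0.013,-1],[-0.04,-0.049,0,0,0,-0.013,-1],[0,0,0,0,0,0,-1],[0,0,0,0,0,0,-1]]]'

```text
time_s: 6.9
position: [0.6292, -0.1016, 0.0697]
tcp_rot: [[0.765, -0.644, 0.002], [-0.644, -0.765, -0.001], [0.002, -0.001, -1.0]]
force: [1.9, 1.2, 1.2]
opening: 0.003
```

```bash
python3 tr.py
```

```text
tcp [ 0.6292 -0.1016  0.0697] 0.0757 -40.67 [1.9 1.2 1.2] yaw -130.1 t 6.9 bias [0.00755091 0.00151053]
post [329.3 197. ] 24 0.0714 125.1 index-> [np.float64(-324.9), np.float64(-54.9), np.float64(-144.9)]
post [313. 227.] 25 0.0739 35.1 index-> [np.float64(-54.9), np.float64(-144.9), np.float64(-234.9)]
```

Emit:
play_rows --plan '[[[0.08,0.09,0,0,0,0,-1],[0.04,0.05,0,0,0,0,-1],[0,0,0.5,0,0,0,-1],[0,0,0.8,0,0,0,-1],[0,0,0.9,0,0,0,-1],[0,0,0.9,0,0,0,-1],[0,0,0.9,0,0,0,-1],[-0.6,0.45,0.4,0,0,0,-1],[-0.7,0.55,0,0,0,0,-1],[-0.65,0.5,0,0,0,0,-1],[0,0,0,0,0,0,-1],[0,0,0,0,0,0,-1]]]'

```text
time_s: 8.15
position: [0.5363, -0.0188, 0.2893]
tcp_rot: [[0.765, -0.644, 0.0], [-0.644, -0.765, -0.001], [0.001, 0.0, -1.0]]
force: [-0.2, 1.2, -0.3]
opening: 0.008
```

```bash
cat > wm.py <<'E'
from h import *
import sys
P=wristP();im=capture("wrist");cv2.imwrite(f"pics/{sys.argv[1]}.png",im[...,::-1])
A=np.array([.5718,-.0523]);posts,pts=measure(im,P,A);print(np.round(posts,4),read_state()["position"])
i=im.astype(int);r,g,b=i[...,0],i[...,1],i[...,2]
if len(posts)==3:
    d=[(np.hypot(*(a-c)),a,c) for k,a in enumerate(posts) for c in posts[k+1:]]; _,a,c=max(d,key=lambda t:t[0]); A=(a+c)/2
print("axis",A,"posts",[ang(q-A).round(2) for q in posts])
red=(r-g>40)&(r-b>40)
for nm,X in(("red",pts(red,.058,.09,.123,A)),("idx",pts((r>110)&(abs(r-b)<40),.062,.042,.084,A))):
    v=np.linalg.svd(X-X.mean(0))[2][0]; v*=np.sign(v@(X.mean(0)-A)); print(nm,len(X),"ang",ang(X.mean(0)-A),"line dir",ang(v))
E
python3 wm.py w3
```

```text
[[ 0.6135 -0.1094]
 [ 0.6298 -0.0098]
 [ 0.5299  0.0066]] [ 0.53745645 -0.01956035  0.28929655]
axis [ 0.57169675 -0.05137431] posts [np.float64(-54.2), np.float64(35.56), np.float64(125.8)]
red 117 ang -145.4412999372064 line dir -145.32420092623155
idx 176 ang -144.36750350332065 line dir -144.18728428926036
```

View pics/w3.png

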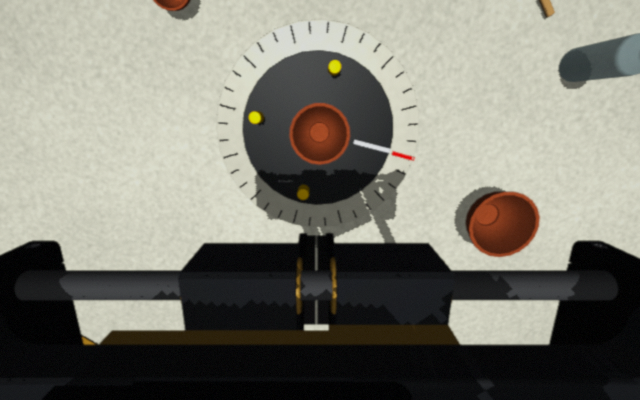

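The index (353,142)–(390,153) is nearly in line with the red line (392,153)–(413,159), but 1.1° short clockwise. The bowl hasn't moved on the wheel. I'll give it one more small nudge.

Emit:
play_rows --plan '[[[0.65,-0.5,0,0,0,0,-1],[0.7,-0.54,0,0,0,0,-1],[0.6,-0.47,0,0,0,0,-1],[0,0,-0.6,0,0,0,-1],[0,0,-0.9,0,0,0,-1],[0,0,-0.9,0,0,0,-1],[0,0,-0.9,0,0,0,-1],[0,0,-0.7,0,0,0,-1],[0,0,-0.38,0,0,0,-1],[0,0,0,0,0,0,-1],[0,0,0,0,0,0,-1]]]'

```text
time_s: 9.3
position: [0.6354, -0.0959, 0.0695]
tcp_rot: [[0.764, -0.646, 0.0], [-0.646, -0.764, -0.0], [0.0, -0.0, -1.0]]
force: [0.2, -0.7, 0.7]
opening: 0.005
```

```bash
python3 tr.py
```

```text
tcp [ 0.6354 -0.0959  0.0695] 0.0771 -34.43 [ 0.2 -0.7  0.7] yaw -130.2 t 9.3 bias [0.00755091 0.00151053]
post [329.3 197. ] 24 0.0714 125.1 index-> [np.float64(-324.9), np.float64(-54.9), np.float64(-144.9)]
post [312.9 226.9] 24 0.0736 35.0 index-> [np.float64(-55.0), np.float64(-145.0), np.float64(-235.0)]
```

Emit:
play_rows --plan '[[[-0.05,-0.04,0,0,0,0,-1],[-0.05,-0.05,0,0,0,0,-1],[-0.025,-0.025,0,0,0,0,-1],[-0.02,-0.02,0,0,0,0,-1],[0,0,0,0,0,0,-1],[0,0,0,0,0,0,-1]]]'

```text
time_s: 9.95
position: [0.6277, -0.1017, 0.0706]
tcp_rot: [[0.764, -0.645, 0.002], [-0.645, -0.764, -0.0], [0.001, -0.001, -1.0]]
force: [0.7, 1.3, 1.3]
opening: 0.005
```

```bash
python3 tr.py
```

```text
tcp [ 0.6277 -0.1017  0.0706] 0.0746 -41.47 [0.7 1.3 1.3] yaw -130.2 t 9.95 bias [0.00755091 0.00151053]
post [329.4 197.2] 23 0.0716 124.5 index-> [np.float64(-325.5), np.float64(-55.5), np.float64(-145.5)]
post [312.5 227. ] 26 0.0735 34.2 index-> [np.float64(-55.8), np.float64(-145.8), np.float64(-235.8)]
```

Emit:
play_rows --plan '[[[-0.005,-0.006,0,0,0,0,-1],[0,0,0,0,0,0,-1],[0,0,0,0,0,0,-1],[0.06,0.07,0,0,0,0,-1],[0.08,0.09,0,0,0,0,-1],[0,0,0.5,0,0,0,-1],[0,0,0.8,0,0,0,-1],[0,0,0.9,0,0,0,-1],[0,0,0.9,0,0,0,-1],[0,0,0.9,0,0,0,-1]]]'

```text
time_s: 11.0
position: [0.6331, -0.0935, 0.2713]
tcp_rot: [[0.764, -0.645, -0.002], [-0.645, -0.764, 0.0], [-0.002, 0.001, -1.0]]
force: [-0.9, -1.2, -0.0]
opening: 0.003
```

Emit:
play_rows --plan '[[[-0.6,0.45,0.4,0,0,0,-1],[-0.7,0.55,0,0,0,0,-1],[-0.65,0.5,0,0,0,0,-1],[0,0,0,0,0,0,-1],[0,0,0,0,0,0,-1],[0,0,0,0,0,0,-1]]]'

```text
time_s: 11.6
position: [0.5374, -0.0195, 0.2901]
tcp_rot: [[0.764, -0.645, 0.001], [-0.645, -0.764, -0.001], [0.001, -0.0, -1.0]]
force: [1.1, -0.2, -1.2]
opening: 0.003
```

```bash
python3 wm.py w4
```

```text
[[ 0.6122 -0.1105]
 [ 0.6307 -0.0112]
 [ 0.5315  0.0075]] [ 0.5375578  -0.01966396  0.29001838]
axis [ 0.57184539 -0.05146829] posts [np.float64(-55.62), np.float64(34.38), np.float64(124.38)]
red 119 ang -145.5746007882108 line dir -145.20096550277904
idx 174 ang -145.86717174451033 line dir -145.6517312324645
```

View pics/w4.png

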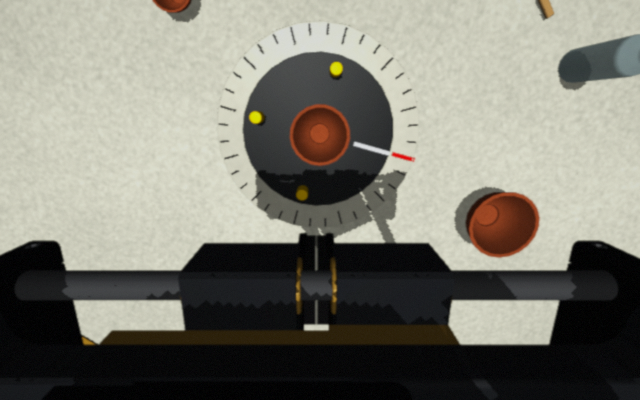

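The index and red lines now form one straight line within about 0.3°, and the arm is clear of everything. Handing in.

```bash
python3 -c "
from rig import *
print(hand_in())"
```

```text
the job is handed in; nothing more can be done
None
```

The index line now lines up with the red line, and I've handed the job in. I turned the wheel about 60.6° clockwise by pushing post1 with the closed fingertips, then gave it one small nudge of about 1.2° and lifted clear.

- **Alignment:** in the last wrist picture the index is at −145.9° by its line and −145.6° by the posts. The red line is at −145.6°, so they agree to about 0.3°.
- **Forces and time:** sideways force on the tool was about 3 N at each reading during the push. Simulated time was about 12 s of the 64 s allowed.
- **Bowl:** it still stood at the middle of the wheel. The tool stayed clear of it throughout.
- **Other objects:** the arm never went low near the bottle, mug or stick. I did not measure their positions again at the end.
- **Disagreement:** early on, the overview cameras placed the wheel 5 to 10 mm apart, so I relied on the wrist camera. I used the scene camera only to track the turn, after correcting its offset.

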